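# Measure a medicine pack on the bench pack gauge

## Task

Measure the length of the small flat medicine carton on the sloping pack gauge. Lay the carton gently down flat on the sloping bed, between the jaws, its long side along the ledge; then slide the jaw up until carton and both jaws touch, without squeezing hard and without letting the jaw cock out of square, and last press the key under the readout's screen to store the length. Leave the carton clamped between the jaws and everything else on the worktop where it stands.

Things in the scene. Friction and masses are not known exactly. Their poses are not given: they have to be found in the camera images.
- gauge: The pack gauge: white wedge-shaped housing fixed to the worktop, 253 mm wide (its y), 120 mm deep, 25 mm high in front, 88 mm at the back; its bed slopes up at 30 degrees away from the robot. Origin at the centre of its underside, x towards the back, y left along the beam, z up. A neck at the back carries a barcode scanner head over the pack's place.
- scanner_front (a point): Middle of the lower front edge of the fixed scanner head (88 mm deep to the back, 60 mm wide, 32 mm high), 200 mm above the pack's place and a little in front of it. An upright tool cannot come down on the pack's place under it; one leaning back towards the robot by the bed's 30 degrees, fingers square to the bed, passes in front.
- bed: The sloping bed. Origin at the corner of bed, ledge and fixed jaw's face; x up the slope, y left along the beam, z square off the bed (leaning 30 degrees). Bed surface z = 0, x 0 to 85 mm. The beam (x -26 to 0) lies in front of it, its top 6 mm above the bed; its rear edge at x = 0 is the ledge for the pack. The readout is at x -29 to 63, y 19 to 81 mm, 20 mm high.
- pack_place (a point): Where the centre of the pack's underside comes when it touches ledge and fixed jaw: bed x 22.5, y -31, z 0 mm.
- fixed_jaw (a point): Middle of the upper edge of the fixed jaw's face (face in the plane y = 0 of the bed, looking to -y). The jaw is a steel plate 8 mm thick, 34 mm high, bed x -4 to 60 mm; its root on the beam is 22 mm high, bed x -30 to 4, y 0 to 16 mm.
- pack: The carton to measure: the lowest, flat printed medicine carton, x 45 mm, y 62 mm (its length), z 30 mm, 80 g or so; origin at the centre of its underside. It may lie at either side of the gauge.
- jaw: The slider with the moving jaw, riding on the beam. Origin at bed level, 13 mm in front of the ledge, in the plane of the jaw's face (looking to +y); axes as the bed's when square. Jaw plate 7 mm thick, 33 mm high, x 9 to 73 mm. A spring gib keeps the slider square (1.5 N m/rad, 0.1 rad of play): pushed near the jaw's tip it cocks, moved by its fin it stays square.
- jaw_fin (a point): Middle of the top of the slider's thumb fin: 35 mm behind the jaw's face (to -y), 38 mm above the bed. The dark steel fin is 10 mm thick (across the slope), 38 mm long (along the beam) and stands 26.5 mm high on the saddle, whose top is 11.5 mm above the bed. To be gripped with the fingers closing across the slope.
- jaw_travel (a joint): Opening between the two jaws in m: 0 shut, 0.110 widest; the moving jaw closes towards +y of the bed. About 2 N of friction holds it where it is left.
- store_key (a joint): Travel of the key in m: 0 up, 0.004 pressed fully; its spring takes 1.6 N to start and about 5 N to press down fully, along -z of the bed.
- key_top (a point): Middle of the top of the white key (20 x 26 mm) below the screen of the readout, 25.5 mm above the bed and 5.5 mm above the readout's housing.
- big_carton: Bystander: larger carton, 60 x 68 x 50 mm; it and the pack may swap sides. Origin at the centre of its underside.
- small_bottle: Bystander: small white bottle, 34 mm across, 60 mm high, left of the gauge.
- stapler: Bystander: small desk stapler, 22 x 98 x 28 mm, right of the gauge.
- calculator: Bystander: calculator, 112 x 68 x 15 mm, right of the gauge.
- label_roll: Bystander: roll of labels, 64 mm across, 40 mm high, at the back right.

How it is judged:
By the outcome, as a careful person would: the job done as asked, in the order asked, and still so for the second after the job is handed in, with the robot touching nothing.
It also fails if it takes over 58 s, if anything falls off the work surface, if the arm or the gripper's body presses on something with over 40 N, if the wrist force passes 120 N, or if a joint passes its speed limit or range.

## Robot

A 6-joint arm with a two-finger parallel gripper is mounted at the origin on a cart in front of the work surface, level with it; the furniture and walls round the work are solid. World frame = base frame: x ahead of the robot, y to its left, z up, the work surface at z = 0. Lengths are in m, angles in rad, forces in N, time in s.
With the tool pointing down it reaches from about 0.425 to 0.95 m from the base axis. Payload 14.7 kg.
Tool frame: the origin (TCP) lies midway between the tips of the shut fingers; the grasp point (between the pads) lies 19 mm behind it (manip.grip_depth is the z of the grasp point in the tool frame, in m); z points along the fingers, y is the line along which they close (so a half turn about z gives the same grasp; the last joint's range is limited). The gripper opens to 85 mm and grips with 20 to 120 N. Pads are 22 mm wide; open, the fingers measure 114 mm over their backs; the gripper's body (76 mm by 85 mm) begins 54 mm behind the grasp point. The pads swing forward as they close: fully open they stand 13 mm farther back than shut.
Start: joints at [1.283, 0.48, 1.596, -0, 1.065, -0.047], TCP at [0.155, 0.631, 0.231] pointing down, gripper open.
Joint ranges: [-2.75, 2.75], [-0.82, 2.05], [0.23, 2.67], [-1.56, 4.7], [0.09, 2.69], [-2.92, 2.92]. Speed limits (rad/s): [1.89, 1.89, 2.39, 3.01, 3.01, 3.01].

## Interface

Orientations are given as a 3x3 rotation matrix whose columns are the frame's x, y, z axes.
In Python, from cell import manip, viewer gives the robot as it stands (manip), with the cameras (viewer).
- The arm moves only by the shell command python3 jog.py 'ROWS' [FORCE]. ROWS is a JSON list of rows, 1 to 5 of them, each of 7 numbers: a rotation vector rx, ry, rz in rad, then dx, dy, dz in m, then the finger opening in m; each row shifts and turns the commanded pose from where the row before left it, along the tool's axes as they then stand; what a row does not reach is not made up. A row lasts 1/12 s, in which the tool goes at most 0.0417 m and 0.125 rad, less where a joint would pass 70% of its speed; a pose out of reach is approached as far as the arm can. The fingers move at their own pace and stop on an object; FORCE is the grip in N (left out, the last holds). Time passes only in rows, so rows that do not move let the fingers close. It prints the time, the measured TCP pose, the force, the opening and the grip force at its end.
- manip.observe(): the state, without advancing time (a new reading comes with each control period).
- viewer.get_image(name): name is "side" or "top"; returns the picture (384x512x3 uint8, blue, green, red); there is no depth.
- viewer.camera_params(name): a dict with "mtx" (3x3 intrinsics, pixels), "extrinsics" (4x4, takes a point from world to camera coordinates). Camera axes: x right, y up, looking along -z (the intrinsics and any distortion apply to the point x, -y, -z); pixel columns grow to the right and rows downward; lengths in m; the calibration is good to about 2 mm. A picture is of the moment at which its call begins. camera_params takes no time and is no camera call.
- manip.finish_job(): hands the job in; it is judged then, once.
The state is a dict: "clock": time; "joint_pos": joint angles; "qd": joint speeds; "joint_efforts": joint torques, N m; "eef_pos": TCP position; "ee_rot": TCP orientation; "contact_force": force on the tool from outside, world axes, zero at the start; "torque": the same for the moment, N m; "finger_gap": finger opening in m; "grasp_force": force on a finger pad.
Only numpy, scipy, OpenCV 4.12 (cv2) and the standard library are available. Lean on these libraries where they do the work, as an engineer would, in place of code of your own. Each camera call takes 0.05 s, during which the arm holds its last target. There are 200 camera calls.

## Working session

There is one attempt and no reset: what is moved stays moved. The work goes in short steps, Python scripts to look and compute and a shell command to move; the robot and the scene stay as the last step left them, time stands still between calls to the robot, and variables do not carry over. Pictures are saved under pics/ and viewed, at most 11 in all, crops included, and the job is handed in when it is done.

```bash
ls; mkdir -p pics; python3 - <<'E'
from cell import manip, viewer
import cv2,numpy as np
np.set_printoptions(precision=4,suppress=True)
for n in("top","side"):
    im=viewer.get_image(n); cv2.imwrite(f"pics/{n}0.png",im); p=viewer.camera_params(n); print(n,p)
    cv2.imwrite(f"pics/{n}0b.png",cv2.resize(im,(800,600),interpolation=cv2.INTER_CUBIC))
s=manip.observe(); print(s, manip.grip_depth)
E
```

```text
cell.py
jog.py
pics
top {'mtx': array([[352.0585,   0.    , 256.2344],
       [  0.    , 352.0585, 195.3663],
       [  0.    ,   0.    ,   1.    ]]), 'extrinsics': array([[-0.0285, -0.9996, -0.0072,  0.0483],
       [ 0.9815, -0.0293,  0.1891, -0.5424],
       [-0.1892, -0.0017,  0.9819, -1.0558],
       [ 0.    ,  0.    ,  0.    ,  1.    ]])}
side {'mtx': array([[365.086 ,   0.    , 252.1122],
       [  0.    , 365.086 , 188.0254],
       [  0.    ,   0.    ,   1.    ]]), 'extrinsics': array([[-0.9962, -0.0876, -0.0015,  0.5216],
       [ 0.0385, -0.4525,  0.8909, -0.1585],
       [-0.0787,  0.8874,  0.4542, -1.1261],
       [ 0.    ,  0.    ,  0.    ,  1.    ]])}
{'clock': 0.1, 'joint_pos': array([ 1.2834,  0.4807,  1.5968,  0.    ,  1.0651, -0.0466]), 'qd': array([-0.0007, -0.0026, -0.0035, -0.0008, -0.0006,  0.0012]), 'joint_efforts': array([  0.0012, -95.2248, -43.105 ,  -0.0003,   0.005 ,   0.    ]), 'eef_pos': array([0.1549, 0.6309, 0.2308]), 'ee_rot': array([[-0.9711,  0.2385, -0.0003],
       [ 0.2385,  0.9711, -0.001 ],
       [ 0.0001, -0.0011, -1.    ]]), 'contact_force': array([-0.2122, -0.0091, -0.2419]), 'torque': array([-0.0532, -0.0082, -0.0104]), 'grasp_force': 0.0, 'finger_gap': 0.08544634199238253} -0.0187
```

View pics/top0b.png

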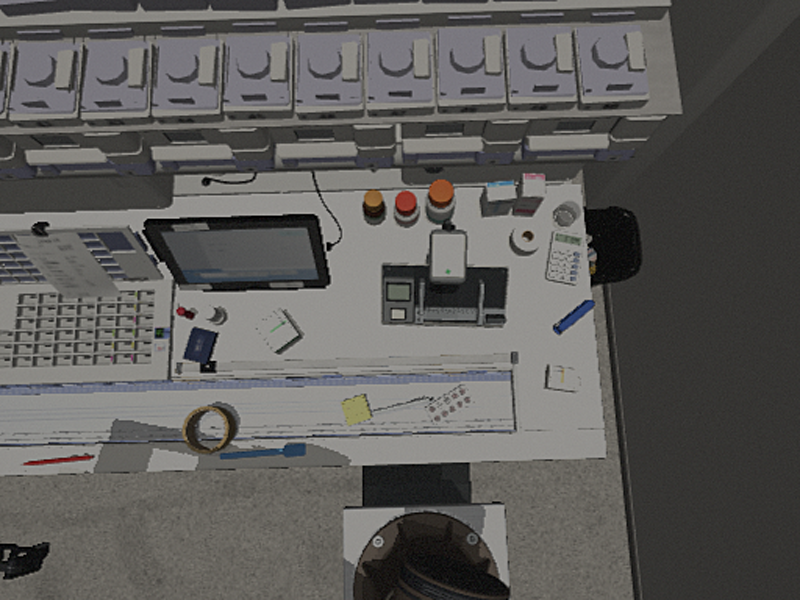

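View pics/side0b.png

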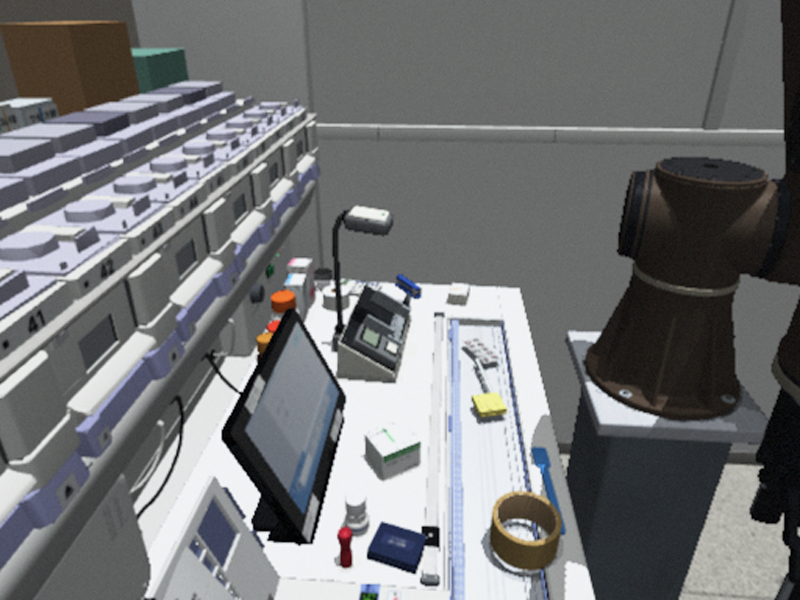

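The top view shows the gauge at about (445,295), the big carton at left (278,330) and the small flat carton at right (563,378). I'll enlarge these.

```bash
python3 - <<'E'
import cv2,numpy as np
t=cv2.imread("pics/top0.png"); s=cv2.imread("pics/side0.png")
# top: x 240..386, y 140..255 
c=cv2.resize(t[140:256,236:388],None,fx=5.2,fy=5.2,interpolation=cv2.INTER_CUBIC); cv2.imwrite("pics/tc.png",c)
c=cv2.resize(s[125:255,205:310],None,fx=4.6,fy=4.6,interpolation=cv2.INTER_CUBIC); cv2.imwrite("pics/sc.png",c)
E
```

```text
(no output)
```

View pics/tc.png

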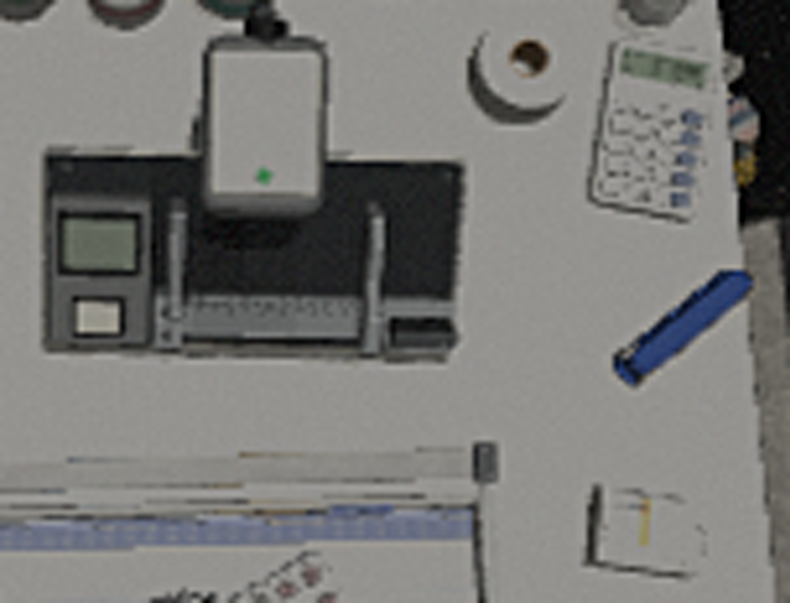

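View pics/sc.png

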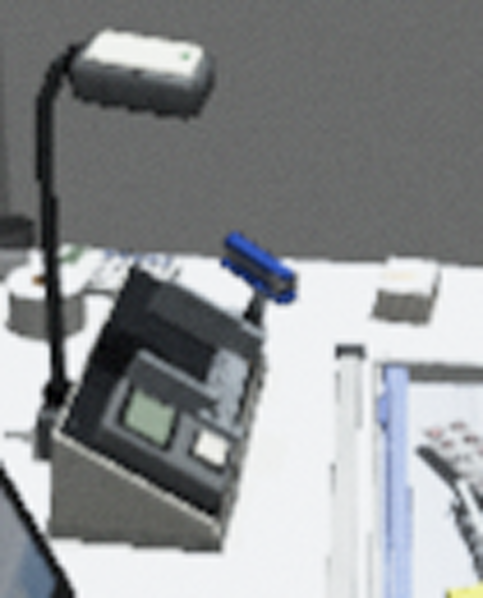

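```bash
cat > h.py <<'E'
from cell import manip, viewer
import cv2,numpy as np
np.set_printoptions(precision=4,suppress=True)
D=np.diag([1.,-1,-1])
def P(n):
    p=viewer.camera_params(n); return p["mtx"]@(D@p["extrinsics"][:3])
PT,PS=P("top"),P("side")
def proj(n,X):
    X=np.atleast_2d(X); h=np.c_[X,np.ones(len(X))]@(PT if n=="top" else PS).T; return h[:,:2]/h[:,2:]
tc=lambda u,v:np.array([236+(u+.5)/5.2-.5,140+(v+.5)/5.2-.5])
sc=lambda u,v:np.array([205+(u+.5)/4.6-.5,125+(v+.5)/4.6-.5])
def tri(a,b):
    X=cv2.triangulatePoints(PT,PS,np.array(a).reshape(2,1),np.array(b).reshape(2,1)); X=(X[:3]/X[3])[:,0]
    return X, proj("top",X)[0]-a, proj("side",X)[0]-b
E
python3 - <<'E'
from h import *
for n,a,b in [("key",(98,316),(210,447)),("screen",(100,243),(148,415)),("dot",(264,176),(185,57)),("packc",(650,530),(408,277)),("packfl",(596,565),(428,297)),("stapler end",(627,365),(290,290))]:
    X,e,f=tri(tc(*a),sc(*b)); print(n,X,e,f)
t=cv2.imread("pics/top0.png"); s=cv2.imread("pics/side0.png")
a=cv2.resize(t[222:264,340:384],None,fx=9,fy=9,interpolation=cv2.INTER_CUBIC)
b=cv2.resize(s[175:210,278:310],None,fx=10.8,fy=10.8,interpolation=cv2.INTER_CUBIC)
f=lambda i:cv2.normalize(np.clip(i.astype(float),*np.percentile(i,(3,99.5))),None,0,255,cv2.NORM_MINMAX).astype('uint8')
o=np.hstack([f(a),f(b)[:a.shape[0]]]) if b.shape[0]>=a.shape[0] else None
print(o.shape,a.shape); cv2.imwrite("pics/pk.png",o)
E
```

```text
key [0.526  0.0385 0.06  ] [0.0011 0.0949] [-0.0889 -0.0183]
screen [0.5666 0.0359 0.0809] [-0.0019 -0.0552] [0.051  0.0119]
dot [ 0.5484 -0.0435  0.3002] [-0.0013 -0.0265] [0.02   0.0051]
packc [ 0.3908 -0.2898  0.0277] [-0.0079  0.1809] [-0.1362 -0.0187]
packfl [ 0.373  -0.2563  0.0266] [ 0.0244 -0.4842] [0.3725 0.046 ]
stapler end [ 0.4912 -0.2884  0.0125] [-0.0051  0.9104] [-0.6937 -0.1328]
(378, 742, 3) (378, 396, 3)
```

View pics/pk.png

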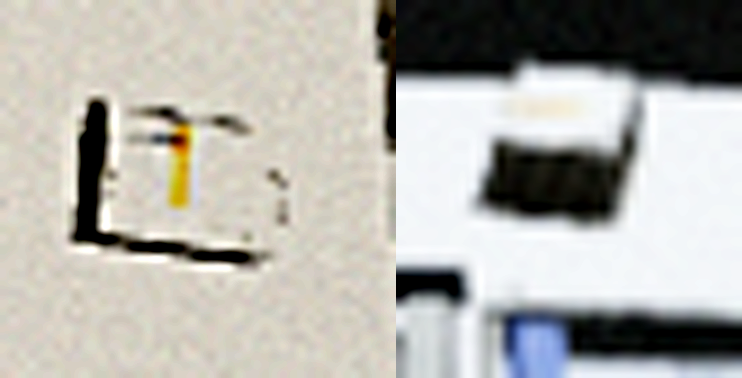

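```bash
cat >> h.py <<'E'
c3,s3=np.cos(np.pi/6),np.sin(np.pi/6)
RB=np.array([[c3,0,-s3],[0,1,0],[s3,0,c3]])
def Rz(t): c,s=np.cos(t),np.sin(t); return np.array([[c,-s,0],[s,c,0],[0,0,1]])
E
cat > fit.py <<'E'
from h import *
from scipy.optimize import least_squares
for n in "top","side":
    E=viewer.camera_params(n)["extrinsics"]; print(n,"cam at",-E[:3,:3].T@E[:3,3])
pt=lambda u,v:np.array([340+(u+.5)/9-.5,222+(v+.5)/9-.5]); ps=lambda u,v:np.array([278+(u-396+.5)/10.8-.5,175+(v+.5)/10.8-.5])
O=[("top",(-1,1,1),pt(100,240)),("top",(-1,1,0),pt(76,238)),("top",(1,1,0),pt(90,98)),("top",(1,1,1),pt(105,100)),("top",(-1,-1,1),pt(283,258)),("top",(1,-1,1),pt(275,128)),
("side",(1,1,1),ps(490,142)),("side",(-1,1,1),ps(615,152)),("side",(1,1,0),ps(482,207)),("side",(-1,1,0),ps(610,220)),("side",(1,-1,1),ps(525,65)),("side",(-1,-1,1),ps(638,80))]
def r(p,free=False):
    o=[]
    for n,k,uv in O:
        X=np.array([p[0],p[1],p[3]])+Rz(p[2])@(np.array(k)*[.0225,.031,.03]); o.append(proj(n,X)[0]-uv)
    return np.ravel(o)
f=least_squares(r,[.39,-.29,0,0],loss="soft_l1"); print("pack",f.x,"deg",np.degrees(f.x[2])); print(r(f.x).reshape(-1,2).T)
# gauge: origin x,y,z,yaw, op, key x, screen x
G=[("top",(63,81,20),tc(52,197)),("top",(63,19,20),tc(150,197)),("top",(-29,81,20),tc(46,348)),("top",(-29,19,20),tc(152,346)),("top",(60,4,34),tc(178,200)),
("top","J",tc(377,205)),("top","K",tc(98,316)),("side","K",sc(210,447)),("top","S",tc(100,243)),("side","S",sc(148,415))]
def g(p):
    o=[]
    for n,k,uv in G:
        b={"J":(60,-p[4]*1e3-3.5,33),"K":(p[5]*1e3,50,25.5),"S":(p[6]*1e3,50,20)}.get(k,k) if isinstance(k,str) else k
        o.append(proj(n,p[:3]+Rz(p[3])@RB@(np.array(b)/1e3))[0]-uv)
    return np.ravel(o)
f=least_squares(g,[.53,-.01,.03,0,.11,-.005,.04],loss="soft_l1"); p=f.x
print("gauge",p,"deg",np.degrees(p[3])); print(g(p).reshape(-1,2).T)
B=lambda *b:p[:3]+Rz(p[3])@RB@(np.array(b)/1e3)
for n,b in dict(key=(p[5]*1e3,50,25.5),place=(22.5,-31,0),fin=(-13,-p[4]*1e3-35,38)).items(): print(n,B(*b))
# overlay
t=cv2.imread("pics/top0.png"); s=cv2.imread("pics/side0.png")
a=cv2.resize(t[165:215,240:330],None,fx=8,fy=8,interpolation=cv2.INTER_CUBIC)
b=cv2.resize(s[180:245,215:270],None,fx=6,fy=6,interpolation=cv2.INTER_CUBIC)
op=p[4]*1e3
def box(x0,x1,y0,y1,z0,z1):
    L=[(x,y,z) for x in(x0,x1) for y in(y0,y1) for z in(z0,z1)]
    return [(A,C) for i,A in enumerate(L) for C in L[i+1:] if sum(u!=v for u,v in zip(A,C))==1]
for bx,col in [(box(-29,63,19,81,20,20.01),(0,255,0)),(box(-4,60,0,8,34,34.01),(0,0,255)),(box(-4,60,-op-7,-op,33,33.01),(0,0,255)),(box(-18,-8,-op-54,-op-16,11.5,38),(0,255,255)),(box(p[5]*1e3-10,p[5]*1e3+10,37,63,25.5,25.51),(255,0,255)),(box(0,85,-100,0,0,0.01),(255,128,0))]:
    for A,C in bx:
        for im,n,o,k in((a,"top",(240,165),8),(b,"side",(215,180),6)):
            u=[tuple(((proj(n,B(*q))[0]-o+.5)*k-.5).astype(int).tolist()) for q in(A,C)]
            cv2.line(im,*u,col,1)
o=np.zeros((600,800,3),'uint8'); cv2.imwrite("pics/ovt.png",a); 
h=np.full((400,b.shape[1],3),0,'uint8'); h[:b.shape[0]]=b[:400]; w=np.hstack([a,h]); cv2.imwrite("pics/ov.png",cv2.resize(w,(800,int(800*400/w.shape[1])),interpolation=cv2.INTER_AREA))
E
python3 fit.py
```

```text
top cam at [0.334  0.0306 1.1396]
side cam at [0.437  0.9733 0.6535]
pack [ 0.391  -0.2904 -0.1601 -0.0006] deg -9.171121429269894
[[-0.2451  0.0263 -0.3771  0.364  -0.6514  1.2526 -0.2502  0.0492  0.1707
   0.0731 -0.8829  0.0989]
 [-0.7284 -0.0965  1.4804  0.4792 -0.0941 -0.0434 -0.4548 -0.0655  0.5392
   0.6877 -0.2558 -0.427 ]]
gauge [ 0.5457 -0.0131  0.0445 -0.0214  0.1084 -0.0099  0.0351] deg -1.2234807421670542
[[-1.1899  0.2462  0.5725 -0.0817 -0.0781  0.0015  0.3571  0.123  -0.1782
  -0.1355]
 [ 0.1061 -0.0698 -0.7863 -0.5638  1.558   0.1708  0.1675 -0.6566 -0.1123
   0.5284]]
key [0.5255 0.0373 0.0616]
place [ 0.5645 -0.0445  0.0558]
fin [ 0.5124 -0.1558  0.0709]
```

View pics/ov.png

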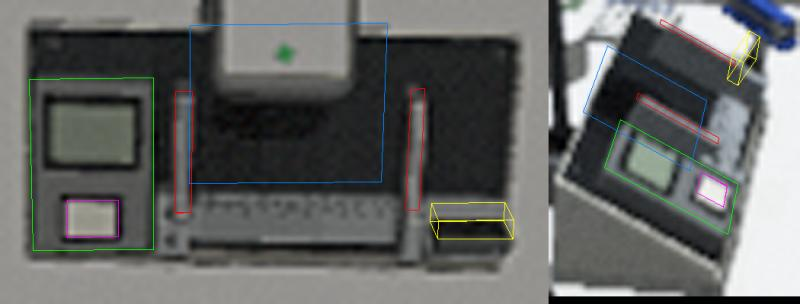

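```bash
python3 - <<'E'
from h import *
t=cv2.imread("pics/top0.png"); s=cv2.imread("pics/side0.png")
g=lambda i:(255*(np.clip(i/170.,0,1))**.6).astype('uint8')
a=cv2.resize(g(t[166:212,242:328]),None,fx=7,fy=7,interpolation=cv2.INTER_CUBIC)
b=cv2.resize(g(s[178:220,222:268]),None,fx=6.5,fy=6.5,interpolation=cv2.INTER_CUBIC)
o=np.zeros((600,800,3),'uint8'); o[:a.shape[0],:a.shape[1]]=a; o[324:324+b.shape[0],:b.shape[1]]=b; print(a.shape,b.shape)
# mirrored space: fin close-up from top and side
c=cv2.resize(g(t[192:212,305:328]),None,fx=12,fy=12,interpolation=cv2.INTER_CUBIC); o[324:324+240,400:400+276]=c
cv2.imwrite("pics/g2.png",o)
E
```

```text
(322, 602, 3) (273, 299, 3)
```

View pics/g2.png

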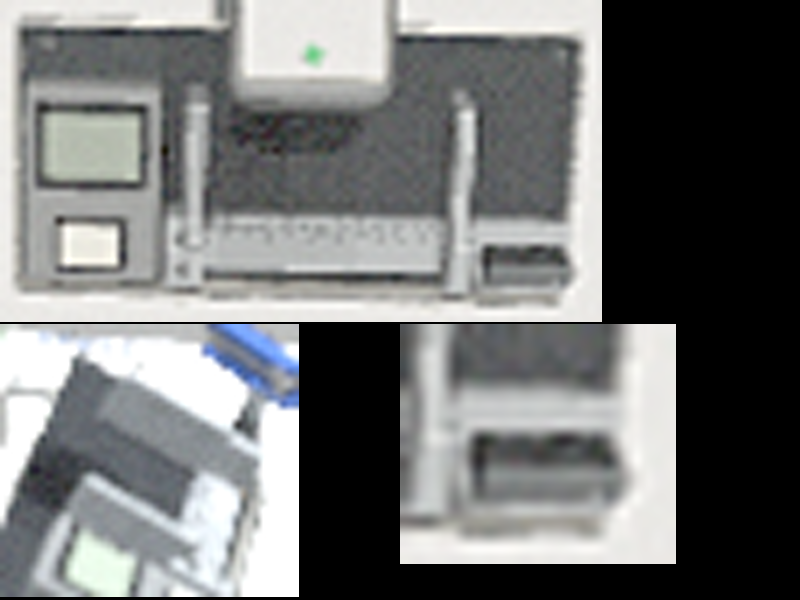

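The fin's top is the lighter strip at close-up (546,483) and the ledge edge is at (320,217) in the crop. I'll refit with those.

```bash
sed -i '/^G=\[/,/^("top","J"/d' fit.py && sed -i 's|^def g(p):|qt=lambda u,v:np.array([242+(u+.5)/7-.5,166+(v+.5)/7-.5])\nG=[("top",(63,81,20),qt(28,84)),("top",(63,19,20),qt(160,84)),("top",(-29,81,20),qt(18,288)),("top",(-29,19,20),qt(160,288)),("top",(60,4,34),qt(197,92)),("top","J",qt(463,95)),("top","F",np.array([316.7,204.8])),("top",(0,-50,6),qt(320,217)),("top",(-26,-50,6),qt(320,272)),("top","K",qt(90,245)),("side","K",sc(210,447)),("top","S",qt(92,147)),("side","S",sc(148,415))]\ndef g(p):|; s|b={"J"|b={"F":(-13,-p[4]*1e3-35,38),"J"|' fit.py; python3 fit.py
```

```text
top cam at [0.334  0.0306 1.1396]
side cam at [0.437  0.9733 0.6535]
pack [ 0.391  -0.2904 -0.1601 -0.0006] deg -9.171121429269894
[[-0.2451  0.0263 -0.3771  0.364  -0.6514  1.2526 -0.2502  0.0492  0.1707
   0.0731 -0.8829  0.0989]
 [-0.7284 -0.0965  1.4804  0.4792 -0.0941 -0.0434 -0.4548 -0.0655  0.5392
   0.6877 -0.2558 -0.427 ]]
gauge [ 0.5435 -0.0131  0.0444 -0.044   0.1061 -0.0091  0.0358] deg -2.5224507733704753
[[-0.8163  0.6096  0.6367  0.0817  0.318  -0.0564  0.0539 -0.7402 -1.0517
   0.2348  0.2431  0.1036  0.0471]
 [ 0.153   0.4244 -0.8486 -0.5688  1.6032  1.5857 -0.697  -0.3061 -0.4294
   0.075  -0.6698 -0.2253  0.3616]]
key [0.5251 0.0378 0.062 ]
place [ 0.5616 -0.0449  0.0557]
fin [ 0.507  -0.1527  0.0708]
```

```bash
R='[0,0,0.124,0,0,0,0.085]'; python3 jog.py '[[0,0,0.124,0,0,0,0.085],[0,0,0.124,0,0,0,0.085],[0,0,0.124,0,0,0,0.085],[0,0,0.124,0,0,0,0.085]]'; python3 jog.py '[[0,0,0.124,0,0,0,0.085],[0,0,0.124,0,0,0,0.085],[0,0,0.124,0,0,0,0.085],[0,0,0.124,0,0,0,0.085]]' | tail -0; python3 jog.py '[[0,0,0.124,0,0,0,0.085],[0,0,0.124,0,0,0,0.085],[0,0,0.124,0,0,0,0.085],[0,0,0.124,0,0,0,0.085]]'
```

```text
clock: 0.43
eef_pos: [0.1549, 0.631, 0.2309]
ee_rot: [[-0.737, 0.676, -0.0], [0.676, 0.737, -0.001], [-0.0, -0.001, -1.0]]
contact_force: [-0.1, -0.5, -0.8]
finger_gap: 0.0851
grasp_force: 0.0
clock: 1.1
eef_pos: [0.1549, 0.631, 0.2309]
ee_rot: [[0.163, 0.987, -0.0], [0.987, -0.163, -0.001], [-0.001, -0.0, -1.0]]
contact_force: [0.3, -0.0, -0.6]
finger_gap: 0.0852
grasp_force: 0.0Exception ignored on flushing sys.stdout:
BrokenPipeError: [Errno 32] Broken pipe
```

```bash
python3 jog.py '[[0,0,0,-0.0275,0.0265,-0.0125,0.085],[0,0,0,-0.0275,0.0265,-0.0125,0.085],[0,0,0,-0.0275,0.0265,-0.0125,0.085],[0,0,0,-0.0275,0.0265,-0.0125,0.085]]'; python3 jog.py '[[0,0,0,-0.0275,0.0265,-0.0125,0.085],[0,0,0,-0.0275,0.0265,-0.0125,0.085],[0,0,0,-0.0275,0.0265,-0.0125,0.085],[0,0,0,-0.0275,0.0265,-0.0125,0.085]]'
```

```text
clock: 1.43
eef_pos: [0.2427, 0.5043, 0.2813]
ee_rot: [[0.157, 0.988, -0.0], [0.988, -0.157, -0.001], [-0.001, -0.0, -1.0]]
contact_force: [0.6, 0.1, 0.3]
finger_gap: 0.0849
grasp_force: 0.0
clock: 1.77
eef_pos: [0.3302, 0.3788, 0.3317]
ee_rot: [[0.157, 0.988, -0.0], [0.988, -0.157, -0.0], [-0.0, -0.0, -1.0]]
contact_force: [1.5, 1.6, 0.4]
finger_gap: 0.0853
grasp_force: 0.0
```

```bash
python3 jog.py '[[0,0,0,-0.0335,0.0185,0,0.085],[0,0,0,-0.0335,0.0185,0,0.085],[0,0,0,-0.0335,0.0185,0,0.085],[0,0,0,-0.0335,0.0185,0,0.085],[0,0,0,-0.0335,0.0185,0,0.085]]' >/dev/null; python3 jog.py '[[0,0,0,-0.0335,0.0185,0,0.085],[0,0,0,-0.0335,0.0185,0,0.085],[0,0,0,-0.0335,0.0185,0,0.085],[0,0,0,-0.0335,0.0185,0,0.085],[0,0,0,-0.0335,0.0185,0,0.085]]'; python3 jog.py '[[0,0,0,-0.0317,-0.002,0.023,0.085],[0,0,0,-0.0317,-0.002,0.023,0.085],[0,0,0,-0.0317,-0.002,0.023,0.085],[0,0,0,-0.0317,-0.002,0.023,0.085],[0,0,0,-0.0317,-0.002,0.023,0.085]]'>/dev/null;  python3 jog.py '[[0,0,0,-0.0317,-0.002,0.023,0.085],[0,0,0,-0.0317,-0.002,0.023,0.085],[0,0,0,-0.0317,-0.002,0.023,0.085],[0,0,0,-0.0317,-0.002,0.023,0.085],[0,0,0,-0.0317,-0.002,0.023,0.085]]'
```

```text
clock: 2.6
eef_pos: [0.4597, 0.0188, 0.3313]
ee_rot: [[0.157, 0.988, -0.0], [0.988, -0.157, 0.0], [0.0, -0.0, -1.0]]
contact_force: [0.6, 0.9, -0.0]
finger_gap: 0.0851
grasp_force: 0.0
clock: 3.43
eef_pos: [0.3893, -0.2906, 0.1001]
ee_rot: [[0.157, 0.988, -0.0], [0.988, -0.157, 0.0], [0.0, -0.0, -1.0]]
contact_force: [1.2, -0.9, 0.9]
finger_gap: 0.0847
grasp_force: 0.0
```

```bash
python3 jog.py '[[0,0,0,0,0.0015,0.03,0.085],[0,0,0,0,0,0.03,0.085],[0,0,0,0,0,0.02,0.085],[0,0,0,0,0,0.011,0.085],[0,0,0,0,0,0,0.085]]' 25;  python3 jog.py '[[0,0,0,0,0,0,0.035],[0,0,0,0,0,0,0.035],[0,0,0,0,0,0,0.035],[0,0,0,0,0,0,0.035],[0,0,0,0,0,0,0.035]]' ; python3 jog.py '[[0,0,0,0,0,0,0.035],[0,0,0,0,0,0,0.035],[0,0,0,0,0,0,0.035],[0,0,0,0,0,0,0.035],[0,0,0,0,0,0,0.035]]'
```

```text
clock: 3.85
eef_pos: [0.3902, -0.2885, 0.008]
ee_rot: [[0.158, 0.987, -0.003], [0.987, -0.158, 0.003], [0.002, -0.004, -1.0]]
contact_force: [-0.7, 0.6, -0.2]
finger_gap: 0.085
grasp_force: 0.0
clock: 4.27
eef_pos: [0.3922, -0.2898, 0.0114]
ee_rot: [[0.157, 0.988, 0.001], [0.988, -0.157, -0.001], [-0.001, 0.002, -1.0]]
contact_force: [-0.7, 0.8, 5.1]
finger_gap: 0.0445
grasp_force: 25.3
clock: 4.68
eef_pos: [0.3921, -0.2898, 0.0114]
ee_rot: [[0.157, 0.988, 0.001], [0.988, -0.157, -0.001], [-0.001, 0.002, -1.0]]
contact_force: [-0.5, 0.3, 5.5]
finger_gap: 0.0446
grasp_force: 25.3
```

```bash
python3 jog.py '[[0,0,0,0,0,-0.01,0.035],[0,0,0,0,0,-0.02,0.035],[0,0,0,0,0,-0.03,0.035],[0,0,0,0,0,-0.03,0.035],[0,0,0,0,0,-0.02,0.035]]'; cat >> h.py <<'E'
from scipy.spatial.transform import Rotation as Ro
O0=np.array([.5435,-.0131,.0444]); RBW=Rz(-.0445)@RB
RT=np.c_[RBW[:,1],RBW[:,0],-RBW[:,2]]   # tool square to the bed, fingers closing along bed x
bed=lambda x,y,z:O0+RBW@(np.array([x,y,z])/1e3)
def rel(pos,R=None):
    s=manip.observe(); C=s["ee_rot"]
    print("rot",Ro.from_matrix(C.T@R).as_rotvec() if R is not None else "", "d_tool_now",C.T@(pos-s["eef_pos"]), "d in target axes",(R.T@(pos-s["eef_pos"])) if R is not None else "")
E
python3 - <<'E'
from h import *
def back(n,uv,z):
    M=(PT if n=="top" else PS); H=M[:,[0,1]]; A=np.c_[H,-np.array([*uv,1.])]; s=np.linalg.solve(A,-(M[:,2]*z+M[:,3])); return s[:2]
print("head front low", back("top",tc(264,213),.256), back("side",sc(205,118),.256))
print("head front high", back("top",tc(264,195),.29))
X=bed(25.5,-36,11.4); print(X, bed(25.5,-36,90)); rel(bed(25.5,-36,90),RT)
q=manip.observe(); print(q["joint_pos"],q["eef_pos"])
im=viewer.get_image("side"); cv2.imwrite("pics/l1.png",cv2.resize(im[110:230,230:390],None,fx=5,fy=5,interpolation=cv2.INTER_CUBIC))
E
```

```text
clock: 5.1
eef_pos: [0.3921, -0.2898, 0.1238]
ee_rot: [[0.157, 0.988, 0.002], [0.988, -0.157, -0.002], [-0.001, 0.002, -1.0]]
contact_force: [1.1, -0.7, -0.3]
finger_gap: 0.0445
grasp_force: 26.5
head front low [ 0.5407 -0.0466] [ 0.5366 -0.0517]
head front high [ 0.5416 -0.044 ]
[ 0.5583 -0.0498  0.067 ] [ 0.519  -0.048   0.1351]
rot [-0.5208  0.0312 -0.1104] d_tool_now [ 0.2587  0.0874 -0.0115] d in target axes [0.2471 0.1062 0.0482]
[-0.6987  0.4077  2.0687 -0.      0.6625 -0.5408] [ 0.3921 -0.2898  0.1238]
```

View pics/l1.png

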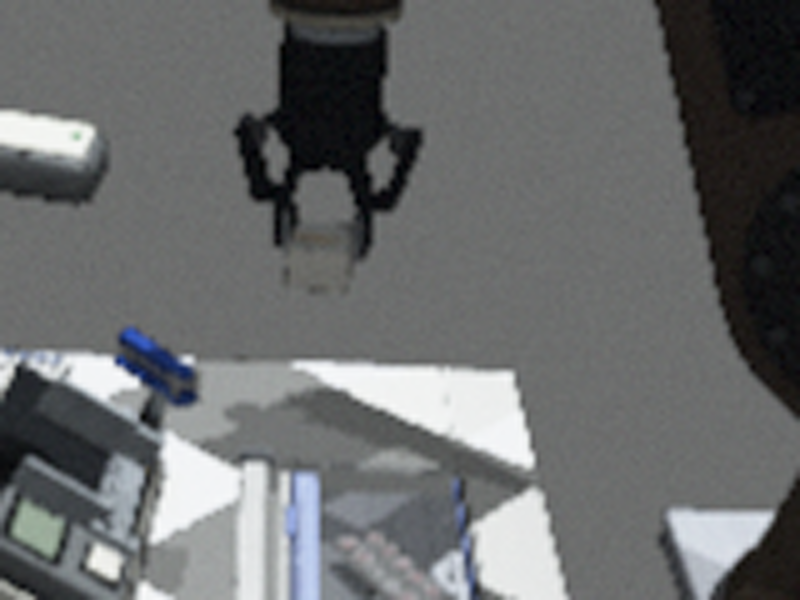

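The carton is held level with its underside clear of the fingertips (carton at (318,262)). Moving on.

```bash
python3 jog.py '[[0,0,0,0.025,0.011,-0.021,0.035],[0,0,0,0.025,0.011,-0.021,0.035],[0,0,0,0.025,0.011,-0.021,0.035],[0,0,0,0.025,0.011,-0.021,0.035],[0,0,0,0.025,0.011,-0.021,0.035]]'>/dev/null; python3 jog.py '[[0,0,0,0.025,0.011,-0.021,0.035],[-0.1,0.006,-0.022,0,0,0,0.035],[-0.1,0.006,-0.022,0,0,0,0.035],[-0.1,0.006,-0.022,0,0,0,0.035],[-0.1,0.006,-0.022,0,0,0,0.035]]'; python3 jog.py '[[-0.1,0.006,-0.022,0,0,0,0.035],[0,0,0,0,0,0,0.035]]'; python3 - <<'E'
from h import *
rel(bed(25.5,-36,90),RT); print(manip.observe()["joint_pos"])
E
```

```text
clock: 5.98
eef_pos: [0.4802, -0.1508, 0.2477]
ee_rot: [[0.068, 0.921, 0.383], [0.998, -0.065, -0.021], [0.005, 0.384, -0.923]]
contact_force: [1.3, 1.8, -1.6]
finger_gap: 0.0445
grasp_force: 26.5
clock: 6.15
eef_pos: [0.4795, -0.1475, 0.2461]
ee_rot: [[0.049, 0.899, 0.435], [0.999, -0.05, -0.01], [0.013, 0.435, -0.901]]
contact_force: [-0.0, 0.9, -0.8]
finger_gap: 0.0445
grasp_force: 26.5
rot [-0.0739 -0.0092 -0.0105] d_tool_now [ 0.0998 -0.0177  0.1161] d in target axes [ 0.1011 -0.0251  0.1136]
[-0.512   0.0831  2.2532  0.4899  0.4495 -0.8651]
```

```bash
python3 jog.py '[[-0.074,-0.009,-0.01,0,0,0,0.035],[0,0,0,0,0,0,0.035]]'; python3 jog.py '[[0,0,0,0.0202,-0.005,0.0227,0.035],[0,0,0,0.0202,-0.005,0.0227,0.035],[0,0,0,0.0202,-0.005,0.0227,0.035],[0,0,0,0.0202,-0.005,0.0227,0.035],[0,0,0,0.0202,-0.005,0.0227,0.035]]'; python3 jog.py '[[0,0,0,0,0,0,0.035],[0,0,0,0,0,0,0.035]]';python3 - <<'E'
from h import *
rel(bed(25.5,-36,90),RT);rel(bed(25.5,-36,16),RT)
E
```

```text
clock: 6.32
eef_pos: [0.4818, -0.1468, 0.2463]
ee_rot: [[0.045, 0.874, 0.483], [0.999, -0.042, -0.015], [0.007, 0.484, -0.875]]
contact_force: [-0.5, 0.7, -2.0]
finger_gap: 0.0441
grasp_force: 26.5
clock: 6.73
eef_pos: [0.5151, -0.0738, 0.1732]
ee_rot: [[0.038, 0.868, 0.495], [0.999, -0.043, -0.002], [0.02, 0.494, -0.869]]
contact_force: [-0.0, -0.8, -0.6]
finger_gap: 0.0445
grasp_force: 26.5
clock: 6.9
eef_pos: [0.5145, -0.075, 0.1738]
ee_rot: [[0.038, 0.868, 0.495], [0.999, -0.042, -0.003], [0.018, 0.494, -0.869]]
contact_force: [-0.3, -0.2, -0.7]
finger_gap: 0.0444
grasp_force: 28.2
rot [-0.0065 -0.019  -0.0038] d_tool_now [ 0.0264 -0.0164  0.0358] d in target axes [ 0.0271 -0.0165  0.0351]
rot [-0.0065 -0.019  -0.0038] d_tool_now [ 0.025  -0.0159  0.1097] d in target axes [ 0.0271 -0.0165  0.1091]
```

```bash
python3 jog.py '[[-0.006,-0.019,-0.004,0.009,-0.0055,0.012,0.035],[0,0,0,0.009,-0.0055,0.012,0.035],[0,0,0,0.009,-0.0055,0.012,0.035],[0,0,0,0,0,0,0.035],[0,0,0,0,0,0,0.035]]'; python3 - <<'E'
from h import *
rel(bed(25.5,-36,16),RT); print(manip.observe()["joint_pos"])
E
```

```text
clock: 7.32
eef_pos: [0.5188, -0.062, 0.1588]
ee_rot: [[0.038, 0.863, 0.503], [0.999, -0.041, -0.004], [0.017, 0.503, -0.864]]
contact_force: [-0.0, 0.3, -0.8]
finger_gap: 0.0441
grasp_force: 28.3
rot [ 0.0035 -0.018  -0.0026] d_tool_now [ 0.0122 -0.0126  0.0945] d in target axes [ 0.0139 -0.0122  0.0943]
[-0.2699  0.2786  2.3946  1.8956  0.1375 -2.0919]
```

```bash
for i in 1; do python3 jog.py '[[0,0,0.125,0,0,0,0.035],[0,0,0.125,0,0,0,0.035],[0,0,0.125,0,0,0,0.035],[0,0,0.125,0,0,0,0.035],[0,0,0.125,0,0,0,0.035]]'; done; python3 - <<'E'
from h import *
print(manip.observe()["joint_pos"])
E
```

```text
clock: 7.73
eef_pos: [0.5187, -0.0624, 0.1591]
ee_rot: [[0.54, 0.675, 0.504], [0.783, -0.622, -0.005], [0.31, 0.397, -0.864]]
contact_force: [-0.4, 0.4, -1.2]
finger_gap: 0.0443
grasp_force: 28.3
[-0.2705  0.2778  2.3947  1.8945  0.1371 -1.4608]
```

Works as intended; only joint 6 turns. I'll finish the half turn.

```bash
python3 jog.py '[[0,0,0.125,0,0,0,0.035],[0,0,0.125,0,0,0,0.035],[0,0,0.125,0,0,0,0.035],[0,0,0.125,0,0,0,0.035],[0,0,0.125,0,0,0,0.035]]' >/dev/null; python3 jog.py '[[0,0,0.125,0,0,0,0.035],[0,0,0.125,0,0,0,0.035],[0,0,0.125,0,0,0,0.035],[0,0,0.125,0,0,0,0.035],[0,0,0.125,0,0,0,0.035]]' >/dev/null; python3 jog.py '[[0,0,0.125,0,0,0,0.035],[0,0,0.125,0,0,0,0.035],[0,0,0.125,0,0,0,0.035],[0,0,0.125,0,0,0,0.035],[0,0,0.125,0,0,0,0.035]]' >/dev/null; python3 jog.py '[[0,0,0.125,0,0,0,0.035],[0,0,0.125,0,0,0,0.035],[0,0,0.125,0,0,0,0.035],[0,0,0.125,0,0,0,0.035],[0,0,0.015,0,0,0,0.035]]'; sed -i 's/^bed=/RT=RT@np.diag([-1.,-1,1])\nbed=/' h.py; python3 - <<'E'
from h import *
print(manip.observe()["joint_pos"]);rel(bed(25.5,-36,60),RT); rel(bed(25.5,-36,16),RT)
E
```

```text
clock: 9.4
eef_pos: [0.5187, -0.0625, 0.159]
ee_rot: [[0.066, -0.861, 0.504], [-0.997, -0.079, -0.005], [0.045, -0.502, -0.864]]
contact_force: [0.1, 0.1, -1.2]
finger_gap: 0.0443
grasp_force: 28.3
[-0.2704  0.2779  2.3948  1.8966  0.137   0.9278]
rot [-0.0049  0.0168  0.1179] d_tool_now [-0.0149  0.0108  0.0508] d in target axes [-0.0144  0.0123  0.0506]
rot [-0.0049  0.0168  0.1179] d_tool_now [-0.0142  0.011   0.0948] d in target axes [-0.0144  0.0123  0.0946]
```

```bash
python3 jog.py '[[-0.001,0.0034,0.118,0,0,0,0.035],[0,0,0,-0.003,0.0025,0.008,0.035],[0,0,0,-0.003,0.0025,0.008,0.035],[0,0,0,-0.003,0.0025,0.008,0.035],[0,0,0,-0.003,0.0025,0.008,0.035]]'; python3 jog.py '[[0,0,0,0,0,0,0.035],[0,0,0,0,0,0,0.035]]' >/dev/null; python3 - <<'E'
from h import *
print(manip.observe()["joint_pos"]);rel(bed(25.5,-36,16),RT)
E
```

```text
clock: 9.82
eef_pos: [0.5265, -0.0504, 0.127]
ee_rot: [[-0.028, -0.864, 0.503], [-1.0, 0.028, -0.008], [-0.007, -0.503, -0.864]]
contact_force: [1.5, 0.2, 0.2]
finger_gap: 0.0443
grasp_force: 28.3
[-0.227   0.3647  2.4115  2.5252  0.1835  0.4413]
rot [-0.0017  0.0147  0.0086] d_tool_now [-0.0009  0.0018  0.0633] d in target axes [-0.0018  0.0017  0.0633]
```

```bash
python3 jog.py '[[-0.002,0.015,0.009,0,0.0018,0.01,0.035],[0,0,0,0,0,0.01,0.035],[0,0,0,0,0,0.01,0.035],[0,0,0,0,0,0.01,0.035],[0,0,0,0,0,0.01,0.035]]'; python3 jog.py '[[0,0,0,0,0,0,0.035],[0,0,0,0,0,0,0.035]]' ; python3 - <<'E'
from h import *
s=manip.observe();print(s["joint_pos"],s["contact_force"]);rel(bed(25.5,-36,16),RT); print(RBW.T@(s["eef_pos"]-O0)*1e3)
im=viewer.get_image("top"); a=cv2.resize(im[160:215,240:335],None,fx=8,fy=8,interpolation=cv2.INTER_CUBIC)
im=viewer.get_image("side"); b=cv2.resize(im[170:240,215:300],None,fx=6,fy=6,interpolation=cv2.INTER_CUBIC)
cv2.imwrite("pics/a1.png",b); cv2.imwrite("pics/a1t.png",a)
E
```

```text
clock: 10.4
eef_pos: [0.5498, -0.051, 0.0835]
ee_rot: [[-0.045, -0.864, 0.501], [-0.999, 0.039, -0.021], [-0.001, -0.501, -0.865]]
contact_force: [0.3, -0.2, 0.4]
finger_gap: 0.044
grasp_force: 28.3
clock: 10.57
eef_pos: [0.549, -0.051, 0.0831]
ee_rot: [[-0.045, -0.865, 0.5], [-0.999, 0.04, -0.022], [-0.001, -0.5, -0.866]]
contact_force: [0.5, 0.4, 0.2]
finger_gap: 0.0443
grasp_force: 28.3
[-0.2007  0.4933  2.3902  2.8449  0.2715  0.1524] [0.5126 0.4092 0.1854]
rot [-0.0001  0.0006 -0.0015] d_tool_now [-0.0016  0.0001  0.014 ] d in target axes [-0.0016  0.0001  0.0139]
[ 25.6246 -37.6482  29.9497]
```

View pics/a1.png

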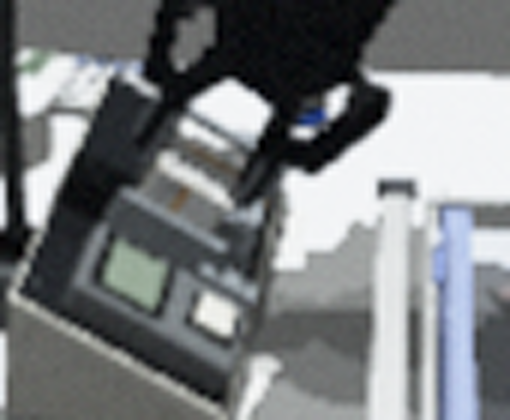

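```bash
python3 jog.py '[[0,0,0,-0.001,0,0.005,0.035],[0,0,0,0,0,0.005,0.035],[0,0,0,0,0,0.003,0.035],[0,0,0,0,0,0,0.035],[0,0,0,0,0,0,0.035]]'; python3 jog.py '[[0,0,0,0,0,0.0015,0.035],[0,0,0,0,0,0,0.035]]' |grep -E "eef|cont"; python3 - <<'E'
from h import *
s=manip.observe(); print(RBW.T@(s["eef_pos"]-O0)*1e3,RBW.T@s["contact_force"])
E
```

```text
clock: 11.08
eef_pos: [0.5553, -0.0504, 0.0712]
ee_rot: [[-0.047, -0.865, 0.499], [-0.999, 0.041, -0.023], [-0.001, -0.499, -0.866]]
contact_force: [0.0, -0.3, -0.3]
finger_gap: 0.0443
grasp_force: 28.3
eef_pos: [0.5562, -0.0505, 0.0701]
contact_force: [-1.1, -0.8, -0.5]
[ 25.2516 -36.8478  15.0885] [-1.1252 -0.866   0.0994]
```

```bash
cat > st.py <<'E'
from h import *
s=manip.observe(); print("t %.2f"%s["clock"],"bed",RBW.T@(s["eef_pos"]-O0)*1e3,"F",RBW.T@s["contact_force"],"gap %.4f"%s["finger_gap"],"gf %.1f"%s["grasp_force"])
E
for k in 1 2 3; do :; done
python3 jog.py '[[0,0,0,0,0,0.001,0.035],[0,0,0,0,0,0,0.035]]'>/dev/null; python3 st.py
python3 jog.py '[[0,0,0,0,0,0.001,0.035],[0,0,0,0,0,0,0.035]]'>/dev/null; python3 st.py
python3 jog.py '[[0,0,0,0,0,0.001,0.035],[0,0,0,0,0,0,0.035]]'>/dev/null; python3 st.py
```

```text
t 11.42 bed [ 25.3081 -36.8699  14.1299] F [ 0.0328 -0.4886 -0.0322] gap 0.0446 gf 28.3
t 11.58 bed [ 25.33   -36.8589  13.1065] F [-0.5453  0.4652 -0.1626] gap 0.0447 gf 28.3
t 11.75 bed [ 25.3167 -36.8664  12.0907] F [-1.149   0.1565 -0.7875] gap 0.0443 gf 28.3
```

```bash

python3 jog.py '[[0,0,0,0,0,0.001,0.035],[0,0,0,0,0,0,0.035]]'>/dev/null; python3 st.py
python3 jog.py '[[0,0,0,0,0,0.001,0.035],[0,0,0,0,0,0,0.035]]'>/dev/null; python3 st.py
```

```text
t 11.92 bed [ 25.3161 -36.8101  11.4712] F [-0.5911  0.6759 10.8233] gap 0.0444 gf 29.7
t 12.08 bed [ 25.3097 -36.7924  10.9435] F [ 0.9051  0.8939 26.1661] gap 0.0441 gf 32.0
```

```bash

python3 jog.py '[[0,0,0,0,0,0.001,0.035],[0,0,0,0,0,0,0.035]]'>/dev/null; python3 st.py
```

```text
t 12.25 bed [ 25.3276 -36.785   10.1244] F [ 1.8379  0.1647 32.2307] gap 0.0443 gf 33.7
```

Contact at about 11.8 mm; ease off at once.

```bash

python3 jog.py '[[0,0,0,0,0,-0.0015,0.035],[0,0,0,0,0,0,0.035]]'>/dev/null; python3 st.py
```

```text
t 12.42 bed [ 25.3924 -36.8569  10.9603] F [-0.3552  0.6007 -0.2831] gap 0.0444 gf 29.7
```

```bash

python3 jog.py '[[0,0,0,0,0.001,0,0.035],[0,0,0,0,0,0,0.035]]'>/dev/null; python3 st.py
python3 jog.py '[[0,0,0,0,0.001,0,0.035],[0,0,0,0,0,0,0.035]]'>/dev/null; python3 st.py
```

```text
t 12.58 bed [ 24.0936 -36.8755  10.5815] F [-0.4417 -0.0358 -0.3565] gap 0.0446 gf 29.7
t 12.75 bed [ 22.9764 -36.8315  10.5554] F [-1.0227  0.8015 -0.1716] gap 0.0447 gf 29.7
```

```bash

python3 jog.py '[[0,0,0,0,0.0007,0,0.035],[0,0,0,0,0,0,0.035]]'>/dev/null; python3 st.py
```

```text
t 12.92 bed [ 22.3619 -36.8571  10.6277] F [-0.1003  0.2739 -0.7244] gap 0.0443 gf 29.7
```

```bash

python3 jog.py '[[0,0,0,0,0.0007,0,0.035],[0,0,0,0,0,0,0.035]]'>/dev/null; python3 st.py
```

```text
t 13.08 bed [ 21.6822 -36.8446  10.6705] F [-1.0842  0.6162 -0.5826] gap 0.0443 gf 29.7
```

```bash

python3 jog.py '[[0,0,0,0,0.0007,0,0.035],[0,0,0,0,0,0,0.035]]'>/dev/null; python3 st.py
```

```text
t 13.25 bed [ 21.0341 -36.8665  10.7024] F [-0.7914  0.2453 -0.4518] gap 0.0445 gf 29.7
```

```bash

python3 jog.py '[[0,0,0,0,0.0007,0,0.035],[0,0,0,0,0,0,0.035]]'>/dev/null; python3 st.py
```

```text
t 13.42 bed [ 20.482  -36.865   10.7016] F [ 0.6892  0.543  -1.1673] gap 0.0444 gf 29.7
```

```bash

python3 jog.py '[[0,0,0,0,0.0007,0,0.035],[0,0,0,0,0,0,0.035]]'>/dev/null; python3 st.py
```

```text
t 13.58 bed [ 20.3844 -36.886   10.6948] F [2.6879 0.6366 0.2182] gap 0.0444 gf 29.9
```

```bash

python3 jog.py '[[0,0,0,0,0.0007,0,0.035],[0,0,0,0,0,0,0.035]]'>/dev/null; python3 st.py
```

```text
t 13.75 bed [ 20.3289 -36.9309  10.6857] F [6.6242 1.4467 1.9603] gap 0.0445 gf 30.0
```

```bash

python3 jog.py '[[0,0,0,0,-0.001,0.0005,0.035],[0,0,0,0,0,0,0.035]]'>/dev/null; python3 st.py
```

```text
t 13.92 bed [ 20.3824 -36.8896  10.2176] F [4.856  0.5721 1.59  ] gap 0.0446 gf 30.1
```

```bash

python3 jog.py '[[0,0,0,0,0,0,0.05],[0,0,0,0,0,0,0.055],[0,0,0,0,0,0,0.065],[0,0,0,0,0,0,0.065],[0,0,0,0,0,0,0.065]]'>/dev/null; python3 st.py; python3 jog.py '[[0,0,0,0,0,-0.01,0.07],[0,0,0,0,0,-0.02,0.07],[0,0,0,0,0,-0.02,0.07],[0,0,0,0,0,-0.02,0.07],[0,0,0,0,0,-0.02,0.07]]'>/dev/null; python3 st.py; python3 - <<'E'
from h import *
print(manip.observe()["joint_pos"])
im=viewer.get_image("top"); a=cv2.resize(im[160:215,240:340],None,fx=8,fy=8,interpolation=cv2.INTER_CUBIC)
im=viewer.get_image("side"); b=cv2.resize(im[170:245,215:310],None,fx=6,fy=6,interpolation=cv2.INTER_CUBIC)
w=np.zeros((600,800,3),'uint8'); w[:440//2*1]=0
a=cv2.resize(a,None,fx=.75,fy=.75); b=cv2.resize(b,None,fx=.58,fy=.58); w[:a.shape[0],:a.shape[1]]=a; w[330:330+b.shape[0],:b.shape[1]]=b
cv2.imwrite("pics/a2.png",w)
E
```

```text
t 14.33 bed [ 19.7302 -36.8288  10.1751] F [ 0.1918 -0.316   0.8339] gap 0.0645 gf 0.0
t 14.75 bed [ 19.5019 -37.2135 101.599 ] F [0.039  1.6081 0.8165] gap 0.0700 gf 0.0
[-0.2162  0.3074  2.4346  2.5203  0.1439  0.4701]
```

View pics/a2.png

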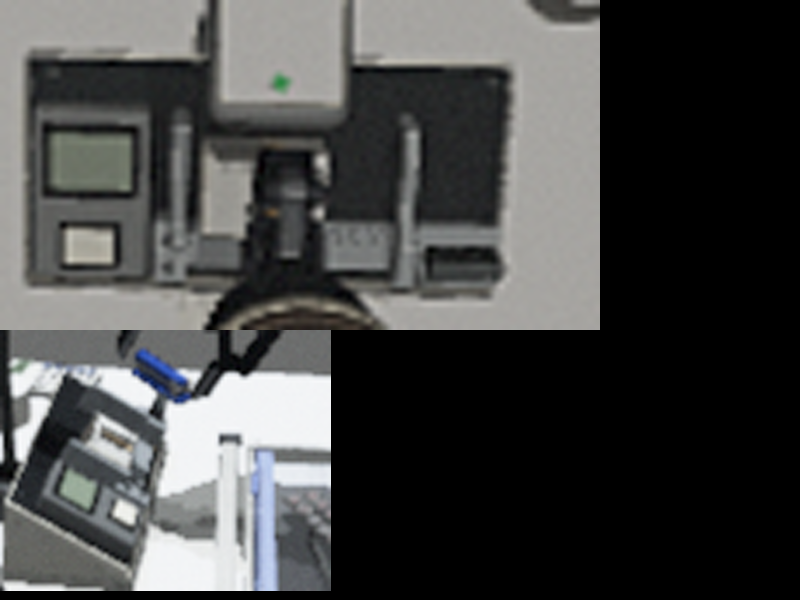

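The carton lies flat at the ledge, about 6 mm from the fixed jaw. Now the fin.

```bash
python3 jog.py '[[0,0,0,0,0,0.015,0.06],[0,0,0,0,0,0.011,0.05],[0,0,0,0.013,0.0043,0,0.045],[0,0,0,0.013,0.0043,0,0.045],[0,0,0,0.013,0.0043,0,0.045]]'>/dev/null; python3 jog.py '[[0,0,0,0.013,0.0043,0,0.045],[0,0,0,0.013,0.0043,0,0.045],[0,0,0,0.013,0.0043,0,0.045],[0,0,0,0.013,0.0043,0,0.045],[0,0,0,0.013,0.0043,0,0.045]]'>/dev/null; python3 st.py;  python3 - <<'E'
from h import *
print(manip.observe()["joint_pos"]); rel(bed(-15,-141,75),RT)
E
```

```text
t 15.68 bed [ -14.9306 -141.5497   74.1278] F [0.759  0.2138 0.9641] gap 0.0451 gf 0.0
[-0.5351  0.4277  2.4485  2.2738  0.3125  0.4126]
rot [ 0.0001 -0.0011 -0.0027] d_tool_now [-0.0005  0.0001 -0.0009] d in target axes [-0.0005  0.0001 -0.0009]
```

```bash
python3 jog.py '[[0,0,0,0,0,0.012,0.045],[0,0,0,0,0,0.012,0.045],[0,0,0,0,0,0.012,0.045],[0,0,0,0,0,0.008,0.045],[0,0,0,0,0,0,0.045]]'>/dev/null; python3 st.py
```

```text
t 16.10 bed [ -15.0841 -141.0539   28.9774] F [-0.4336  0.2098  0.3498] gap 0.0447 gf 0.0
```

```bash
python3 jog.py '[[0,0,0,0,0,0.004,0.045],[0,0,0,0,0,0.004,0.045],[0,0,0,0,0,0.003,0.045],[0,0,0,0,0,0,0.045]]'>/dev/null; python3 st.py; python3 - <<'E'
from h import *
print(manip.observe()["joint_pos"]); rel(bed(-15,-141,17),RT)
im=viewer.get_image("top"); a=cv2.resize(im[165:225,255:335],None,fx=8,fy=8,interpolation=cv2.INTER_CUBIC); cv2.imwrite("pics/f.png",a)
E
```

```text
t 16.43 bed [ -14.4736 -140.8423   18.9995] F [-0.2347  0.3725  0.1247] gap 0.0451 gf 0.0
[-0.497   0.5706  2.4167  2.5311  0.39    0.1784]
rot [ 0.     -0.0007 -0.0025] d_tool_now [0.0002 0.0005 0.002 ] d in target axes [0.0002 0.0005 0.002 ]
```

```bash
python3 jog.py '[[0,0,0,0,0,0.001,0.02],[0,0,0,0,0,0,0.02],[0,0,0,0,0,0,0.02],[0,0,0,0,0,0,0.02]]' 20 >/dev/null; python3 st.py; python3 jog.py '[[0,0,0,0,0,0,0.013],[0,0,0,0,0,0,0.013],[0,0,0,0,0,0,0.013]]' >/dev/null; python3 st.py
```

```text
t 16.82 bed [ -14.4798 -140.7885   18.3812] F [-0.3395  0.7728 -1.1226] gap 0.0198 gf 0.0
t 17.07 bed [ -14.6567 -140.7499   18.3071] F [-0.2723  0.6218  1.2364] gap 0.0129 gf 0.3
```

```bash
python3 jog.py '[[0,0,0,0,0,0,0.006],[0,0,0,0,0,0,0.006],[0,0,0,0,0,0,0.006]]' >/dev/null; python3 st.py
```

```text
t 17.32 bed [ -15.8804 -140.5642   18.4202] F [-5.6677 -1.5671  2.6923] gap 0.0096 gf 22.4
```

```bash
python3 jog.py '[[0,0,0,-0.003,0.001,0,0.006],[0,0,0,-0.006,0,0,0.006],[0,0,0,-0.006,0,0,0.006],[0,0,0,0,0,0,0.006]]' >/dev/null; python3 st.py
```

```text
t 17.65 bed [ -15.8383 -124.9171   18.3399] F [-2.5534  2.0687  1.665 ] gap 0.0095 gf 22.2
```

```bash
python3 jog.py '[[0,0,0,-0.006,0,0,0.006],[0,0,0,-0.006,0,0,0.006],[0,0,0,-0.004,0,0,0.006],[0,0,0,0,0,0,0.006]]' >/dev/null; python3 st.py; python3 jog.py '[[0,0,0,-0.003,0,0,0.006],[0,0,0,-0.003,0,0,0.006],[0,0,0,0,0,0,0.006]]' >/dev/null; python3 st.py
```

```text
t 17.98 bed [ -15.6558 -108.9577   18.2535] F [-3.0815  1.2935  2.6421] gap 0.0096 gf 22.2
t 18.23 bed [ -15.6021 -103.3813   18.2366] F [-2.8986  0.8706  0.6112] gap 0.0095 gf 22.1
```

```bash
python3 jog.py '[[0,0,0,-0.0015,0,0,0.006],[0,0,0,-0.0015,0,0,0.006],[0,0,0,0,0,0,0.006]]' >/dev/null; python3 st.py; python3 jog.py '[[0,0,0,-0.001,0,0,0.006],[0,0,0,0,0,0,0.006]]' >/dev/null; python3 st.py
```

```text
t 18.48 bed [ -15.5707 -100.6673   18.2186] F [-2.9548 -1.1708  1.2917] gap 0.0098 gf 22.2
t 18.65 bed [-15.5634 -99.7434  18.2132] F [-3.6418 -2.2021  1.4109] gap 0.0097 gf 22.2
```

```bash
python3 jog.py '[[0,0,0,-0.001,0,0,0.006],[0,0,0,0,0,0,0.006]]' >/dev/null; python3 st.py
```

```text
t 18.82 bed [-15.5031 -98.7494  18.2338] F [-4.1022 -1.887   0.3927] gap 0.0094 gf 22.1
```

```bash
python3 jog.py '[[0,0,0,-0.0007,0,0,0.006],[0,0,0,0,0,0,0.006]]' >/dev/null; python3 st.py
```

```text
t 18.98 bed [-15.5445 -98.06    18.228 ] F [-3.8574 -2.6426  1.3986] gap 0.0098 gf 22.1
```

```bash
python3 jog.py '[[0,0,0,-0.0007,0,0,0.006],[0,0,0,0,0,0,0.006]]' >/dev/null; python3 st.py
```

```text
t 19.15 bed [-15.5062 -97.3586  18.2298] F [-3.3572 -1.6787  1.7523] gap 0.0097 gf 22.1
```

```bash
python3 jog.py '[[0,0,0,-0.0005,0,0,0.006],[0,0,0,0,0,0,0.006]]' >/dev/null; python3 st.py
```

```text
t 19.32 bed [-15.4968 -96.8413  18.2204] F [-4.2125 -1.6824  1.3125] gap 0.0096 gf 22.1
```

```bash
python3 jog.py '[[0,0,0,-0.0005,0,0,0.006],[0,0,0,0,0,0,0.006]]' >/dev/null; python3 st.py
```

```text
t 19.48 bed [-15.5213 -96.3156  18.2273] F [-3.1252 -2.4032  0.7981] gap 0.0095 gf 22.1
```

```bash
python3 jog.py '[[0,0,0,-0.0005,0,0,0.006],[0,0,0,0,0,0,0.006]]' >/dev/null; python3 st.py
```

```text
t 19.65 bed [-15.5058 -95.8027  18.2145] F [-3.8486 -2.465   0.5367] gap 0.0099 gf 22.1
```

```bash
python3 jog.py '[[0,0,0,-0.0005,0,0,0.006],[0,0,0,0,0,0,0.006]]' >/dev/null; python3 st.py
```

```text
t 19.82 bed [-15.488  -95.3028  18.2207] F [-3.5364 -1.9124  0.5684] gap 0.0095 gf 22.0
```

```bash
python3 jog.py '[[0,0,0,-0.0005,0,0,0.006],[0,0,0,0,0,0,0.006]]' >/dev/null; python3 st.py
```

```text
t 19.98 bed [-15.4864 -94.7907  18.2314] F [-3.5946 -1.6405  0.9675] gap 0.0094 gf 22.0
```

```bash
python3 jog.py '[[0,0,0,-0.0004,0,0,0.006],[0,0,0,0,0,0,0.006]]' >/dev/null; python3 st.py;  python3 jog.py '[[0,0,0,-0.0004,0,0,0.006],[0,0,0,0,0,0,0.006]]' >/dev/null; python3 st.py
```

```text
t 20.15 bed [-15.4835 -94.3997  18.2226] F [-4.2896 -2.0785  1.2158] gap 0.0094 gf 22.0
t 20.32 bed [-15.448  -94.0365  18.2254] F [-4.7429 -2.0896  0.0401] gap 0.0095 gf 22.0
```

```bash
python3 jog.py '[[0,0,0,-0.0004,0,0,0.006],[0,0,0,0,0,0,0.006]]' >/dev/null; python3 st.py;  python3 jog.py '[[0,0,0,-0.0004,0,0,0.006],[0,0,0,0,0,0,0.006]]' >/dev/null; python3 st.py
```

```text
t 20.48 bed [-15.5639 -93.8091  18.22  ] F [-4.9569 -4.6529  0.264 ] gap 0.0097 gf 22.0
t 20.65 bed [-15.5362 -93.7372  18.2224] F [-5.6965 -9.6993  0.6957] gap 0.0098 gf 22.1
```

```bash
python3 jog.py '[[0,0,0,-0.0004,0,0,0.006],[0,0,0,0,0,0,0.006]]' >/dev/null; python3 st.py
```

```text
t 20.82 bed [-15.5868 -93.6174  18.2121] F [ -7.0421 -14.4757   1.3037] gap 0.0093 gf 22.1
```

Contact with both jaws at y ≈ -93.8; ease the push back to a light one.

```bash
python3 jog.py '[[0,0,0,0.0008,0.0003,0,0.006],[0,0,0,0,0,0,0.006]]' >/dev/null; python3 st.py
```

```text
t 20.98 bed [-15.5748 -93.807   18.2087] F [-3.2404 -4.3937 -0.0021] gap 0.0093 gf 22.1
```

```bash
python3 jog.py '[[0,0,0,0,0,0,0.015],[0,0,0,0,0,0,0.025],[0,0,0,0,0,0,0.035],[0,0,0,0,0,0,0.035]]' >/dev/null; python3 st.py; python3 jog.py '[[0,0,0,0,0,-0.01,0.035],[0,0,0,0,0,-0.02,0.035],[0,0,0,0,0,-0.02,0.03],[0,0,0,0,0,-0.01,0.02],[0,0,0,0,0,0,0]]' >/dev/null; python3 st.py; python3 - <<'E'
from h import *
print(manip.observe()["joint_pos"])
E
```

```text
t 21.32 bed [-15.3297 -93.5565  18.2053] F [ 0.2825 -0.5538 -0.317 ] gap 0.0351 gf 0.0
t 21.73 bed [-15.1475 -93.6493  79.7935] F [ 0.5345  0.4755 -1.6342] gap 0.0093 gf 0.0
[-0.4046  0.4043  2.4865  2.5107  0.3023  0.2962]
```

```bash
python3 jog.py '[[0,0,0,-0.0144,-0.0005,0,0],[0,0,0,-0.0144,-0.0005,0,0],[0,0,0,-0.0144,-0.0005,0,0],[0,0,0,-0.0144,-0.0005,0,0],[0,0,0,-0.0144,-0.0005,0,0]]' >/dev/null; python3 st.py; python3 jog.py '[[0,0,0,-0.0144,-0.0005,0,0],[0,0,0,-0.0144,-0.0005,0,0],[0,0,0,-0.0144,-0.0005,0,0],[0,0,0,-0.0144,-0.0005,0,0],[0,0,0,-0.0144,-0.0005,0,0]]' >/dev/null; python3 st.py; python3 - <<'E'
from h import *
print(manip.observe()["joint_pos"]); rel(bed(-10,50,35),RT)
im=viewer.get_image("top"); a=cv2.resize(im[165:215,245:330],None,fx=8,fy=8,interpolation=cv2.INTER_CUBIC)
im=viewer.get_image("side"); b=cv2.resize(im[175:240,215:275],None,fx=3,fy=3,interpolation=cv2.INTER_CUBIC)
w=np.zeros((600,800,3),'uint8'); w[:400,:680]=a; w[402:402+b.shape[0],:b.shape[1]]=b; cv2.imwrite("pics/k.png",w)
E
```

```text
t 22.15 bed [-12.9902 -21.0603  77.6684] F [ 0.7854  0.3732 -0.2182] gap 0.0005 gf 0.0
t 22.57 bed [-10.4018  51.0865  77.5992] F [-0.6432 -0.4631  0.7204] gap -0.0004 gf 0.0
[ 0.0586  0.4024  2.4831  3.3397  0.2698 -0.0994]
rot [ 0.0004 -0.001  -0.0022] d_tool_now [ 0.001  -0.0004  0.0426] d in target axes [ 0.0011 -0.0004  0.0426]
```

View pics/k.png

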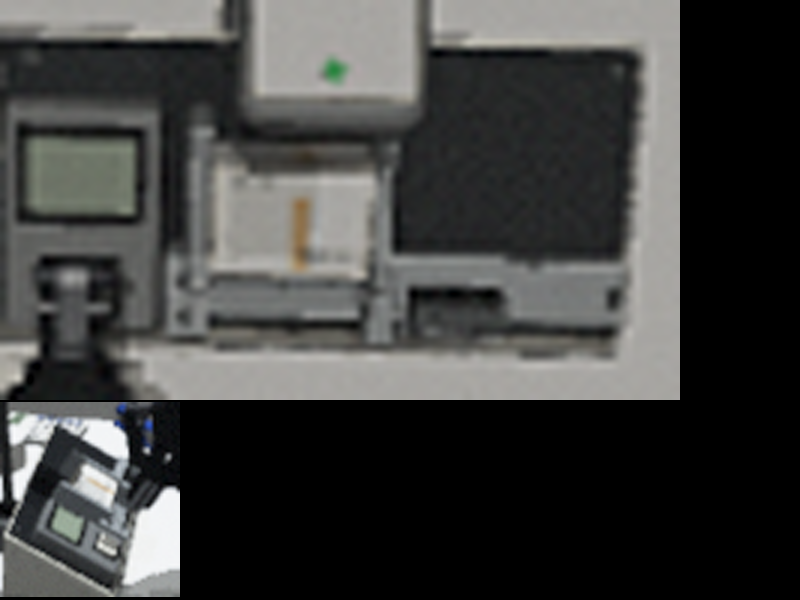

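The carton is clamped square between the jaws (carton 212–378, jaws at 200 and 385). Now the key.

```bash
python3 jog.py '[[0,0,0,0.001,0,0.012,0],[0,0,0,0,0,0.012,0],[0,0,0,0,0,0.012,0],[0,0,0,0,0,0.008,0],[0,0,0,0,0,0,0]]' >/dev/null; python3 st.py; python3 jog.py '[[0,0,0,0,0,0.003,0],[0,0,0,0,0,0.002,0],[0,0,0,0,0,0,0]]' >/dev/null; python3 st.py
```

```text
t 23.08 bed [-10.7859  48.9012  32.702 ] F [-0.7585  0.357   0.2556] gap -0.0003 gf 0.0
t 23.33 bed [-10.2593  49.1972  29.1733] F [0.4714 1.484  0.2333] gap 0.0001 gf 0.0
```

```bash
python3 jog.py '[[0,0,0,0,0,0.002,0],[0,0,0,0,0,0,0]]' >/dev/null; python3 st.py; python3 jog.py '[[0,0,0,0,0,0.0015,0],[0,0,0,0,0,0,0]]' >/dev/null; python3 st.py
```

```text
t 23.50 bed [-10.1247  49.3271  27.2341] F [-0.4344 -0.0953  0.555 ] gap -0.0002 gf 0.0
t 23.67 bed [-10.1854  49.3824  25.636 ] F [ 0.5753 -0.6869 -0.4681] gap -0.0004 gf 0.0
```

```bash
python3 jog.py '[[0,0,0,0,0,0.001,0],[0,0,0,0,0,0,0]]' >/dev/null; python3 st.py
```

```text
t 23.83 bed [-10.3029  49.3582  24.6418] F [ 1.0226 -1.3896  1.7264] gap -0.0000 gf 1.0
```

Key touched at about 25 mm; press on.

```bash
python3 jog.py '[[0,0,0,0,0,0.001,0],[0,0,0,0,0,0,0]]' >/dev/null; python3 st.py; python3 jog.py '[[0,0,0,0,0,0.001,0],[0,0,0,0,0,0,0]]' >/dev/null; python3 st.py;  python3 jog.py '[[0,0,0,0,0,0.001,0],[0,0,0,0,0,0,0]]' >/dev/null; python3 st.py
```

```text
t 24.00 bed [-10.3138  49.3611  23.5939] F [1.4501 0.5881 3.339 ] gap -0.0002 gf 1.4
t 24.17 bed [-10.3343  49.3562  22.5678] F [0.6085 0.1098 3.5647] gap 0.0002 gf 1.8
t 24.33 bed [-10.3176  49.3508  21.5662] F [1.1951 0.0432 4.0713] gap 0.0000 gf 2.2
```

```bash
python3 jog.py '[[0,0,0,0,0,0.0007,0],[0,0,0,0,0,0,0]]' >/dev/null; python3 st.py
```

```text
t 24.50 bed [-10.3215  49.3308  21.1282] F [ 1.4742  1.0432 13.9055] gap 0.0001 gf 7.2
```

Fully pressed (force jumped at the stop). Retract, check, and hand in.

```bash
python3 jog.py '[[0,0,0,0,0,0,0],[0,0,0,0,0,-0.01,0],[0,0,0,0,0,-0.02,0],[0,0,0,0,0,-0.02,0],[0,0,0,0,0,-0.02,0]]' >/dev/null; python3 jog.py '[[0,0,0,0,0,0,0],[0,0,0,0,0,0,0]]' >/dev/null; python3 st.py; python3 - <<'E'
from h import *
print(manip.finish_job())
E
```

```text
t 25.08 bed [-9.6245 49.4589 91.5249] F [ 0.9334  0.2326 -0.5108] gap 0.0001 gf 0.0
the job is handed in; nothing more can be done
None
```

The carton is clamped square and lightly between the jaws, the store key was pressed to its stop, and the job is handed in at about 25 s; while laying the carton down I briefly pressed it onto the bed with about 32 N before backing off.

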